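Weigh two tea canisters and sort the full one from the nearly empty one

ROBOT

A 6-joint arm with a two-finger parallel gripper is mounted at the origin on a cart in front of the work surface, level with it; the furniture and walls round the work are solid. World frame = base frame: x ahead of the robot, y to its left, z up, the work surface at z = 0. Lengths are in mm, angles in rad, forces in N, time in s.
With the tool pointing down it reaches from about 300 to 775 mm from the base axis. Payload 14.6 kg.
Tool frame: the origin (TCP) lies between the finger pads; the fingertips stand 22 mm ahead of it and the grasp point (between the pads) lies 3 mm ahead of it (finger_overhang is the distance from the TCP to the fingertips, in mm); z points along the fingers, y is the direction in which the jaws open and shut (so a half turn about z gives the same grasp; the last joint's range is limited). The gripper opens to 94 mm and grips with 3 to 60 N. Pads are 16 mm wide; open, the fingers measure 119 mm over their backs; the gripper's body (75 mm by 177 mm) begins 78 mm behind the grasp point.
Start: joints at [1.054, 0.3, 1.521, -0, 1.321, -0.067], TCP at [239.128, 495.285, 227.446] pointing down, gripper open.
Joint ranges: [-3.03, 3.03], [-0.79, 2.21], [0.23, 2.52], [-1.04, 4.18], [0, 3.07], [-2.55, 2.55]. Speed limits (rad/s): [2.22, 2.22, 2.57, 3.14, 3.14, 3.14].

INTERFACE

Orientations are given as [roll, pitch, yaw] about the fixed x, y, z axes, in that order (R = Rz(yaw) Ry(pitch) Rx(roll)).
In Python, from cell import * gives the robot as it stands.
- The arm moves only by the tool jog_arm, never from a script. Its argument "increments" is a list of rows, each a list of 7 numbers: the shift along the tool's x, y, z in cm, then the turn, a rotation vector about the tool's x, y, z in degrees, then the finger opening in cm, from 0 to 9.4. In form: [[x, y, z, wx, wy, wz, grip], ...]. A call has 1 to 20 rows; each row shifts and turns the commanded pose from where the row before left it, along the tool's axes as they then stand; what a row does not reach is not made up. A row lasts 1/8 s, in which the tool goes at most 62.5 mm and 10.7 degrees, less where a joint would pass 70% of its speed; a pose out of reach is approached as far as the arm can. A call is refused whole if a number of a shift passes 6.25 or a number of a turn 10.7, either way. A call with a gripper value outside its range is refused whole. The fingers move at their own pace and stop on an object; "squeeze" is the grip in N (left out, the last holds). Time passes only in rows, so rows that do not move let the fingers close. It gives the time, the measured TCP pose, the force and the opening at its end, in the units of the state.
- read_state(): the state, without advancing time (a new reading comes with each control period).
- camera(name): name is "scene" or "side" or "wrist"; returns a dict with "image" (420x560x3 uint8, red, green, blue), "K" (3x3 intrinsics, pixels), "k1" (the pictures are not rectified: a ray, as slopes to the right and down, at radius r is drawn at 1 + k1 r^2 times it, then the intrinsics apply), "rvec" (rotation vector, rad) and "tvec" (3), from world to camera coordinates, as OpenCV has them. Camera axes: x right, y down, z forward; pixel columns grow to the right and rows downward; lengths in mm; the calibration is good to about 2 mm. A picture is of the moment at which its call begins. There is no depth.
- sign_off(): hands the job in, once; it reports no verdict.
Trained networks look in a picture, given as the dict that the camera call returned (one of the last four; its "shot" number tells which), for a name from the list of things; names that differ only in an ending like _2 or _b are one class to them, and where a whole thing is asked for, a point or a joint stands for the part that bears it (a point fixed in the world has none). Each returns a list of dicts, best first, with "conf" (0 to 1); they miss things now and then, are a little off and sometimes report something else, mostly with a low value. They report only what shows in the picture. A call takes as long as a camera call.
- recognise(picture, name): "centre" ([x, y, z] in mm, in the coordinates of the camera as it stood for that picture, good to about 4 mm: the middle of the surface that is visible of it).
- regions_of(picture, name): "mask" (420x560 bool, what is visible of it).
The state is a dict: "clock": time; "joints": joint angles; "qd": joint speeds; "effort": joint torques, N m; "eef_pos": TCP position; "eef_rot": TCP orientation; "wrist_force": force on the tool from outside, world axes, zero at the start; "moment": the same for the moment, N m; "finger_gap": finger opening in mm.
Only numpy, scipy, OpenCV 4.12 (cv2) and the standard library are available. Lean on these libraries where they do the work, as an engineer would, in place of code of your own. Each camera call takes 0.05 s, during which the arm holds its last target.

TASK

One of the two look-alike tea canisters is full, the other nearly empty: find out which with the balance scale, by setting a canister fully home in the square seat of the load pan, letting go and seeing whether it outweighs the brass weight. Finish with the full canister standing fully home in the seat, load side down, and the nearly empty one standing upright in the middle of the dark wooden refill tray. Be gentle with the scale (feel the canister into the seat, never more than about 15 N on any part of the scale), keep the canisters upright and leave the other things where they are.

Things in the scene. Friction and masses are not known exactly. Their poses are not given: they have to be found in the camera images.
- canister_1: lidded tea canister, upright round aluminium body with a blue band, dark lid and small black knob; 44 mm diameter, 80 mm to the lid's top, 88 mm with the knob (17 mm wide). Origin: centre of the underside; z up. One of the two is full (about 0.26 kg), the other nearly empty (about 0.14 kg); which is which changes and cannot be seen.
- canister_2: lidded tea canister, upright round aluminium body with a blue band, dark lid and small black knob; 44 mm diameter, 80 mm to the lid's top, 88 mm with the knob (17 mm wide). Origin: centre of the underside; z up. One of the two is full (about 0.26 kg), the other nearly empty (about 0.14 kg); which is which changes and cannot be seen.
- scale: green equal-arm balance scale, fixed, foot 115 x 190 mm, red needle before a white face (top 150 mm up). Origin: centre of the foot on the worktop; z up, beam along y. Pans stay level as the beam tilts. Weight pan at y = +120 mm: fixed 0.20 kg brass weight, top about 145 mm up. Load pan at y = -120 mm: a square steel seat, sides along the scale's x and y, slides in a slot (see slot_middle).
- slot_middle (a point): middle of the load pan's slot, level with the seat's floor: 95 mm up with the beam level, else 95 mm - 120 mm x beam angle; moves with the pan. The seat's centre lies on this point in the scale's x, but is clamped anywhere up to 12 mm to either side of it along the scale's y; that offset is not measured. Seat: floor 48 mm in x, 47 mm in y inside, upright walls 8 mm high.
- pivot (a point): the beam's pivot, 69 mm up, axis along the scale's x. Above the seat's walls: on its two x sides flares (10 mm out, rim 25 mm above the floor), on its two y sides flat flanges 17 mm wide, 8 mm above the floor: a canister off centre in y stands on a flange. The empty pan presses up with 2 N between its stops; the seat's rubber cushion gives from 3 N, 1.2 N/mm, for 8 mm.
- beam (a joint): tilt of the scale's beam (rad), 0 level, positive with the load pan down; stops at +0.08 and -0.08. Empty or with the nearly empty canister it rests near -0.08, with the full one near +0.08; it needs about a second to swing over.
- refill_tray: open tray of dark wood, fixed, 130 x 130 mm, walls 7 mm thick and 22 mm high, inner floor 7 mm above the worktop. Origin: centre of its underside.
- espresso_cup: white dotted espresso cup, 63 x 92 x 55 mm, origin at its underside; bystander
- salt_shaker: grey-white salt shaker, 44 mm wide, 90 mm tall, origin at its underside; bystander
- teaspoon: steel teaspoon lying flat, 130 mm long, origin at its underside; bystander

How it is judged (in metres and radians):
On the way:
1. a canister stands fully home in the scale's seat, let go, and the beam rests at a stop (((x of canister_1 in the frame of scale between -0.004 and 0.004 m and y of canister_1 in the frame of scale between -0.136 and -0.104 m and z of canister_1 in the frame of scale between 0.0814 and 0.0884 m and angle between canister_1's own z axis and vertical below 0.06 rad and contact force between each of the arm, the fingers and canister_1 below 0.01 N and linear speed of canister_1 below 0.02 m/s and value of joint beam above 0.06 rad) or (x of canister_1 in the frame of scale between -0.004 and 0.004 m and y of canister_1 in the frame of scale between -0.136 and -0.104 m and z of canister_1 in the frame of scale between 0.1006 and 0.1076 m and angle between canister_1's own z axis and vertical below 0.06 rad and contact force between each of the arm, the fingers and canister_1 below 0.01 N and linear speed of canister_1 below 0.02 m/s and value of joint beam below -0.06 rad) or (x of canister_2 in the frame of scale between -0.004 and 0.004 m and y of canister_2 in the frame of scale between -0.136 and -0.104 m and z of canister_2 in the frame of scale between 0.0814 and 0.0884 m and angle between canister_2's own z axis and vertical below 0.06 rad and contact force between each of the arm, the fingers and canister_2 below 0.01 N and linear speed of canister_2 below 0.02 m/s and value of joint beam above 0.06 rad) or (x of canister_2 in the frame of scale between -0.004 and 0.004 m and y of canister_2 in the frame of scale between -0.136 and -0.104 m and z of canister_2 in the frame of scale between 0.1006 and 0.1076 m and angle between canister_2's own z axis and vertical below 0.06 rad and contact force between each of the arm, the fingers and canister_2 below 0.01 N and linear speed of canister_2 below 0.02 m/s and value of joint beam below -0.06 rad))), for 0.3 s.
At the end, for the whole second after the job is handed in: The full canister stands released, upright (0.06 rad), on the floor of the seat (within 3 mm), load side down (beam over +0.06 rad); the nearly empty one stands upright and still on the refill tray's floor, centre within 40 mm of the tray's centre along each side ((((x of canister_1 in the frame of scale between -0.004 and 0.004 m and y of canister_1 in the frame of scale between -0.136 and -0.104 m and z of canister_1 in the frame of scale between 0.0814 and 0.0884 m and angle between canister_1's own z axis and vertical below 0.06 rad and contact force between each of the arm, the fingers and canister_1 below 0.01 N and linear speed of canister_1 below 0.02 m/s and value of joint beam above 0.06 rad) and (x of canister_2 in the frame of refill_tray between -0.04 and 0.04 m and y of canister_2 in the frame of refill_tray between -0.04 and 0.04 m and z of canister_2 in the frame of refill_tray below 0.012 m and angle between canister_2's own z axis and vertical below 0.06 rad and linear speed of canister_2 below 0.02 m/s) and velocity of joint beam below 0.1 rad/s and contact force between the fingers and canister_2 below 0.01 N) or ((x of canister_2 in the frame of scale between -0.004 and 0.004 m and y of canister_2 in the frame of scale between -0.136 and -0.104 m and z of canister_2 in the frame of scale between 0.0814 and 0.0884 m and angle between canister_2's own z axis and vertical below 0.06 rad and contact force between each of the arm, the fingers and canister_2 below 0.01 N and linear speed of canister_2 below 0.02 m/s and value of joint beam above 0.06 rad) and (x of canister_1 in the frame of refill_tray between -0.04 and 0.04 m and y of canister_1 in the frame of refill_tray between -0.04 and 0.04 m and z of canister_1 in the frame of refill_tray below 0.012 m and angle between canister_1's own z axis and vertical below 0.06 rad and linear speed of canister_1 below 0.02 m/s) and velocity of joint beam below 0.1 rad/s and contact force between the fingers and canister_1 below 0.01 N))); the robot touches nothing.
It fails at once if more than 16 N on the scale or anything it carries (contact force between scale and anything else above 16 N).
It fails at once if a canister tipped by more than 0.5 rad (angle between any of canister_1, canister_2's own z axis and vertical above 0.5 rad).
It fails at once if a bystander (cup, shaker, teaspoon) moved more than 30 mm (distance of any of espresso_cup, salt_shaker, teaspoon from where it was at the start of the episode above 0.03 m).
It also fails if it takes over 72 s, if anything falls off the work surface, if the arm or the gripper's body presses on something with over 40 N, if the wrist force passes 120 N, or if a joint passes its speed limit or range.

## Working session

There is one attempt and no reset: what is moved stays moved. The work goes in short steps, Python scripts to look and compute and a tool call to move; the robot and the scene stay as the last step left them, time stands still between calls to the robot, and variables do not carry over. Pictures are saved under pics/ and viewed, and the job is handed in when it is done.

Besides the shell and the picture viewer there is one more tool, called after "Emit:" as a command line: name --pt "numbers of a row" for each row, then --argument value for the rest. jog_arm: Moves the arm, as the interface text tells. Its arguments: {"type":"object","properties":{"increments":{"type":"array"},"squeeze":{"type":"number"}},"required":["increments"]}

```bash
ls; mkdir -p pics
cat > h.py <<'E'
from cell import *
import numpy as np, cv2
def save(p,n):
    cv2.imwrite('pics/'+n+'.png', p['image'][:,:,::-1])
def RT(p):
    R=cv2.Rodrigues(np.array(p['rvec'],float))[0]; return R,np.array(p['tvec'],float).ravel()
def c2w(p,c):
    R,t=RT(p); return R.T@(np.array(c)-t)
def dist(p): return np.array([p['k1'],0,0,0],float)
def ray(p,uv):
    R,t=RT(p)
    n=cv2.undistortPointsIter(np.array([[uv]],float),np.array(p['K'],float),dist(p),None,None,(3,100,1e-10))[0,0]
    return -R.T@t, R.T@np.array([n[0],n[1],1.])
def atz(p,uv,z):
    o,d=ray(p,uv); return o+d*(z-o[2])/d[2]
def proj(p,X):
    return cv2.projectPoints(np.array(X,float).reshape(-1,1,3),np.array(p['rvec'],float),np.array(p['tvec'],float),np.array(p['K'],float),dist(p))[0][:,0]
def tri(prs):
    A=np.zeros((3,3));b=np.zeros(3)
    for p,uv in prs:
        o,d=ray(p,uv);d=d/np.linalg.norm(d);M=np.eye(3)-np.outer(d,d);A+=M;b+=M@o
    return np.linalg.solve(A,b)
E
python3 - <<'E'
from h import *
print(read_state())
for n in ['scene','side','wrist']:
    p=camera(n); save(p,n+'0'); print(n,p['k1'],p['K'],(-RT(p)[0].T@RT(p)[1]).round(), RT(p)[0].round(2))
    for nm in ['canister_1','scale','slot_middle','pivot','refill_tray','espresso_cup','salt_shaker','teaspoon']:
        try:
            for r in recognise(p,nm): print(n,nm,round(r['conf'],2),c2w(p,r['centre']).round(1), proj(p,c2w(p,r['centre'])).round())
        except Exception as e: print(nm,e)
E
```

```text
pics
{'clock': 0.0, 'joints': array([ 1.05437268e+00,  3.00460834e-01,  1.52155603e+00,  4.79340474e-06,
        1.32072112e+00, -6.66100168e-02]), 'qd': array([ 1.53209990e-04,  6.82207848e-04,  2.41200865e-03, -9.07364983e-04,
       -1.25702930e-03,  6.88617108e-05]), 'effort': array([-1.12049293e-03, -5.31815064e+01, -3.52725792e+01,  7.07434723e-02,
        2.44842202e-02, -1.25744891e-04]), 'eef_pos': array([239.03001697, 495.0842923 , 226.90255118]), 'eef_rot': array([-3.14045018e+00, -8.08663463e-05,  2.69177779e+00]), 'wrist_force': array([-0.18072633,  0.6016737 ,  0.24963591]), 'moment': array([-0.02938097,  0.01500894,  0.01172453]), 'finger_gap': 94.08448332514835}
scene 0.021643953282361548 [[449.86903377   0.         282.40326601]
 [  0.         449.86903377 206.14253283]
 [  0.           0.           1.        ]] [-157. -455. 1010.] [[ 0.57 -0.82 -0.01]
 [-0.63 -0.42 -0.65]
 [ 0.54  0.38 -0.76]]
scene canister_1 0.75 [ 409.8 -233.    64.1] [[342. 276.]]
scene canister_1 0.57 [ 420.9 -375.1   67. ] [[398. 301.]]
scene scale 0.55 [450.   18.8  76.6] [[268. 217.]]
scene 
[... 878 characters left out ...]
4  -6.   79.4] [[258. 205.]]
side scale 0.92 [457.8  -2.   80.5] [[258. 204.]]
side scale 0.49 [421.1 377.8   4. ] [[220. 176.]]
side slot_middle 0.69 [470.2 -88.2 103.6] [[270. 210.]]
side refill_tray 0.66 [423.6 379.4   6.4] [[220. 175.]]
side espresso_cup 0.95 [ 631.4 -254.3   41.5] [[346. 252.]]
side salt_shaker 0.72 [622.5 256.8  48.6] [[284. 172.]]
side teaspoon 0.56 [624.6 112.1   6.7] [[298. 202.]]
wrist -0.06602220833968994 [[311.28981791   0.         278.35844838]
 [  0.         311.28981791 210.81422811]
 [  0.           0.           1.        ]] [173. 527. 383.] [[ 0.43  0.9  -0.  ]
 [ 0.87 -0.42  0.25]
 [ 0.23 -0.11 -0.97]]
wrist refill_tray 0.9 [449.4 364.    6.1] [[260. 359.]]
```

View pics/scene0.png

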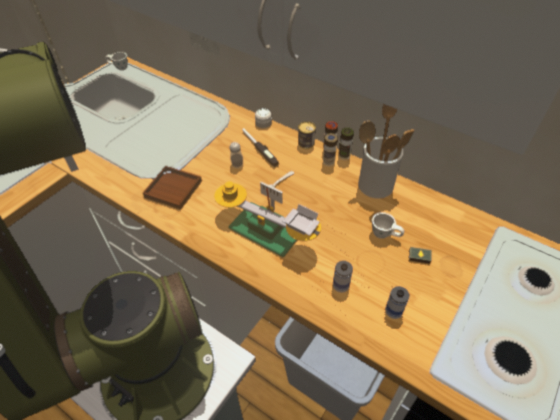

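View pics/side0.png

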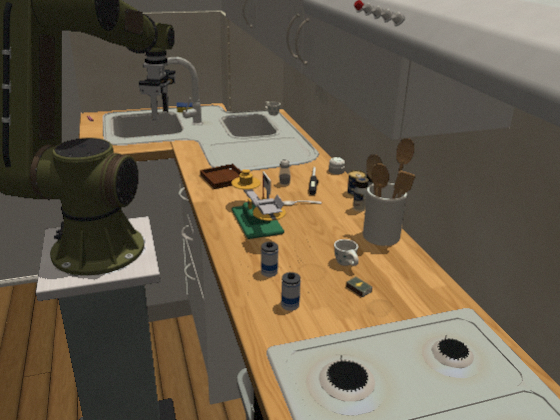

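View pics/wrist0.png

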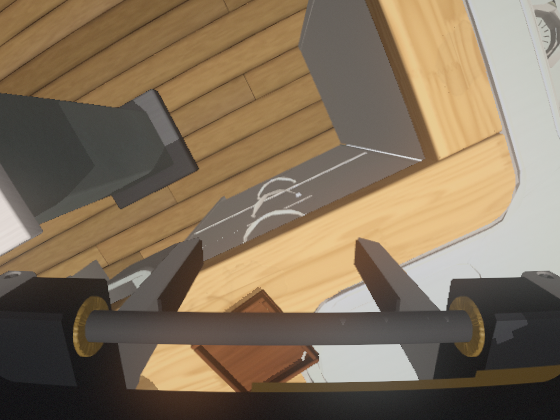

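The scene shows canisters at pixels (343,276) and (398,301), the scale at about (265,225) with its load pan at (305,220), and the tray at (173,187). The wrist view only shows the tray, at (260,359). I'll move the wrist camera over the load pan.

Emit:
jog_arm --pt "-3.84 -4.11 -0.75 0 0 0 9.4" --pt "-3.84 -4.11 -0.75 0 0 0 9.4" --pt "-3.84 -4.11 -0.75 0 0 0 9.4" --pt "-3.84 -4.11 -0.75 0 0 0 9.4" --pt "-3.84 -4.11 -0.75 0 0 0 9.4" --pt "-3.84 -4.11 -0.75 0 0 0 9.4" --pt "-3.84 -4.11 -0.75 0 0 0 9.4" --pt "-3.84 -4.11 -0.75 0 0 0 9.4" --pt "-3.84 -4.11 -0.75 0 0 0 9.4" --pt "-3.84 -4.11 -0.75 0 0 0 9.4" --pt "-3.84 -4.11 -0.75 0 0 0 9.4" --pt "-3.84 -4.11 -0.75 0 0 0 9.4" --pt "0 0 0 0 0 9.5 9.4" --pt "0 0 0 0 0 9.5 9.4" --pt "0 0 0 0 0 9.5 9.4" --pt "0 0 0 0 0 9.5 9.4" --pt "0 0 0 0 0 9.5 9.4" --pt "0 0 0 0 0 9.5 9.4" --pt "0 0 0 0 0 0 9.4" --squeeze 15

```text
clock: 3.72
eef_pos: [439.7, -149.2, 317.5]
eef_rot: [3.142, 0.0, 1.698]
wrist_force: [-0.6, -0.6, -0.9]
finger_gap: 93.9
```

Run:
```python
from h import *
s=read_state();print(s['clock'],s['eef_pos'],s['eef_rot'],s['wrist_force'])
p=camera('wrist'); save(p,'wrist1'); print((-RT(p)[0].T@RT(p)[1]).round())
for nm in ['canister_1','scale','slot_middle','pivot']:
  for r in recognise(p,nm): print(nm,round(r['conf'],2),c2w(p,r['centre']).round(1), proj(p,c2w(p,r['centre'])).round())
import pickle; pickle.dump(p,open('w1.pkl','wb'))
for n in ['scene','side']:
    p=camera(n); save(p,n+'1'); pickle.dump(p,open(n+'1.pkl','wb'))
```

```text
3.725 [ 439.65363293 -149.20010771  317.48707749] [3.14152355e+00 5.71773285e-05 1.69798840e+00] [-0.59274992 -0.56383583 -0.94515858]
[429. -77. 473.]
canister_1 0.8 [ 431.2 -355.    25.2] [[258. 306.]]
canister_1 0.75 [ 422.8 -217.8   83.7] [[260. 238.]]
scale 0.67 [464.2  -6.8  72.6] [[314.  75.]]
slot_middle 0.66 [463.6 -78.8 113.6] [[308. 136.]]
pivot 0.69 [461.9  -9.   80. ] [[312.  76.]]
```

View pics/wrist1.png

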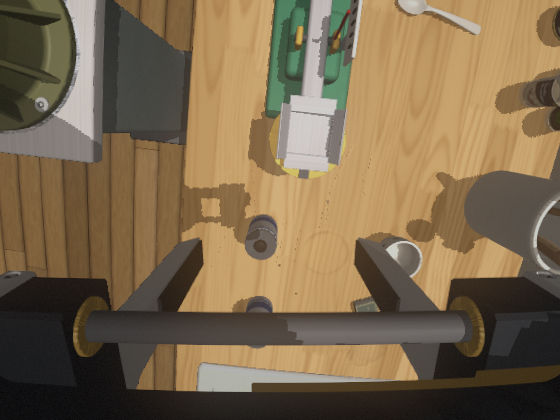

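The pan is at about (308,137) and the canisters at (261,238) and (259,306). I'll enlarge the pan region.

Run:
```python
import cv2
a=cv2.imread('pics/wrist1.png')[70:190,230:390]
cv2.imwrite('pics/w1z.png',cv2.resize(a,None,fx=5,fy=5,interpolation=cv2.INTER_CUBIC))
a=cv2.imread('pics/scene1.png')[170:270,190:340]
cv2.imwrite('pics/s1z.png',cv2.resize(a,None,fx=5,fy=5,interpolation=cv2.INTER_CUBIC))
```

```text
(no output)
```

View pics/w1z.png

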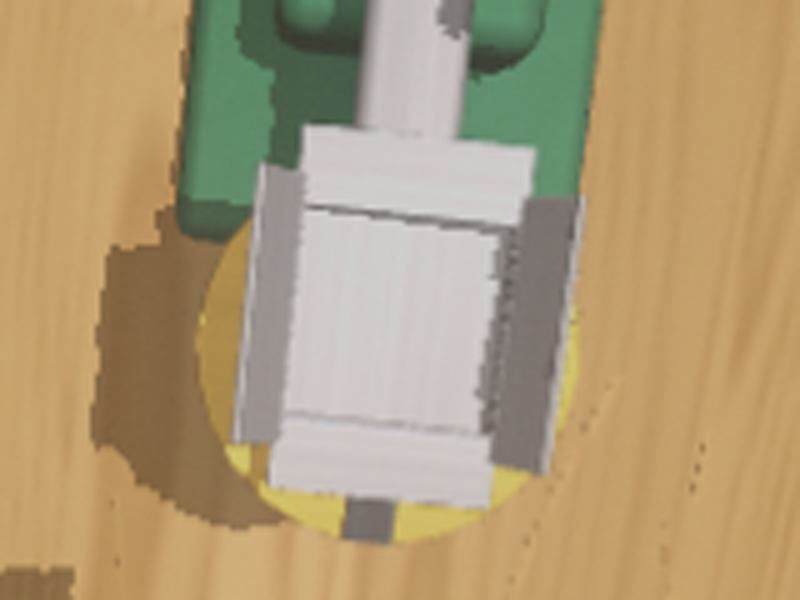

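View pics/s1z.png

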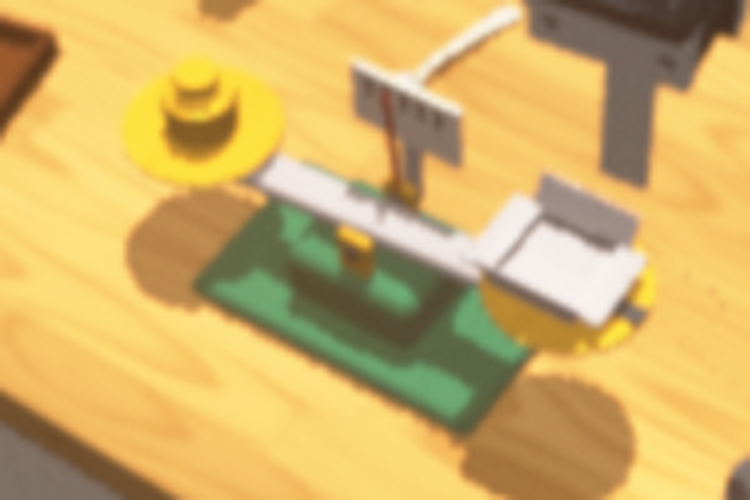

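```bash
cat > m.py <<'E'
from h import *
import pickle
p=pickle.load(open('w1.pkl','rb'))
f=lambda u,v,z: atz(p,(230+(u+.5)/5-.5,70+(v+.5)/5-.5),z)[:2]
q=lambda *a:print(*a)
A,B,C,D=[f(*k,112.6) for k in [(303,127),(537,147),(490,507),(268,487)]]
print('flange',A,B,C,D,'centre',(A+B+C+D)/4,'len',np.linalg.norm((A+B-C-D)/2),'wid',np.linalg.norm(A-B),np.linalg.norm(C-D))
d=(A+B-C-D)/2; print('yaw from len',np.arctan2(-d[0],d[1]), 'from width',np.arctan2((B-A)[1],(B-A)[0]),np.arctan2((C-D)[1],(C-D)[0]))
E1,F,G,H=[f(*k,129.6) for k in [(262,165),(583,200),(547,472),(233,442)]]
print('flare',E1,F,G,H,'centre',(E1+F+G+H)/4,'wid',np.linalg.norm(E1-F),np.linalg.norm(H-G))
d=(E1+F-G-H)/2; print('yaw',np.arctan2(-d[0],d[1]),'len',np.linalg.norm(d), np.arctan2((F-E1)[1],(F-E1)[0]))
# base foot bottom corners & end of slot tab
print('slot tab',f(368,520,104.6),'beam mid near pan',f(412,130,104.6))
# whole picture
Q=pickle.load(open('scene1.pkl','rb'));S=pickle.load(open('side1.pkl','rb'))
E
python3 m.py
python3 - <<'E'
import cv2
a=cv2.imread('pics/wrist1.png')[0:150,240:400]
cv2.imwrite('pics/w1y.png',cv2.resize(a,None,fx=4,fy=4,interpolation=cv2.INTER_CUBIC))
a=cv2.imread('pics/side1.png')[160:320,200:320]
cv2.imwrite('pics/sd1z.png',cv2.resize(a,None,fx=3.75,fy=3.75,interpolation=cv2.INTER_CUBIC))
E
```

```text
flange [437.81706088 -37.51316199] [489.76304927 -34.86824939] [ 492.30531687 -115.2517257 ] [ 440.50007718 -117.26519285] centre [465.09637605 -76.22458248] len 80.1103680083642 wid 52.01327976821367 51.84435272367118
yaw from len 0.03261881544674358 from width 0.05087265822716659 0.03884653861614267
flare [429.87812533 -48.08380896] [498.44193651 -46.17986854] [ 500.59423605 -104.16347334] [ 431.09206289 -106.5592725 ] centre [465.00159019 -76.24660584] wid 68.5902412375428 69.54345352225599
yaw 0.028896848618997238 len 58.25385427863226 0.027761748148948016
slot tab [ 465.35824468 -122.9052195 ] beam mid near pan [462.46280764 -34.08338629]
```

View pics/w1y.png

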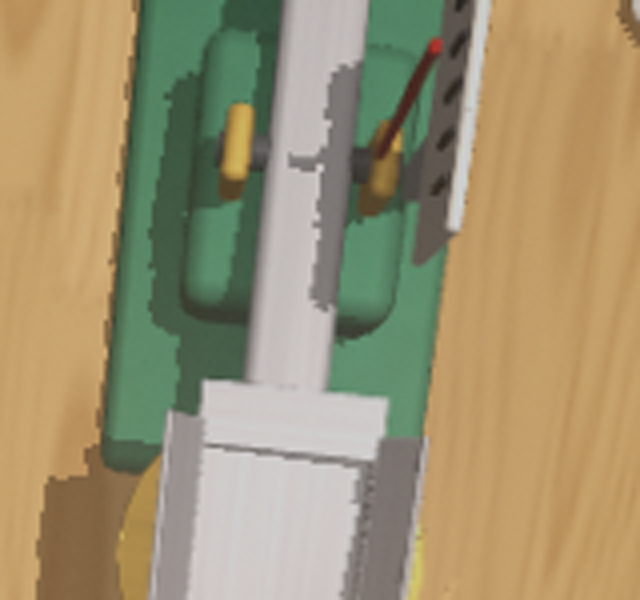

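View pics/sd1z.png

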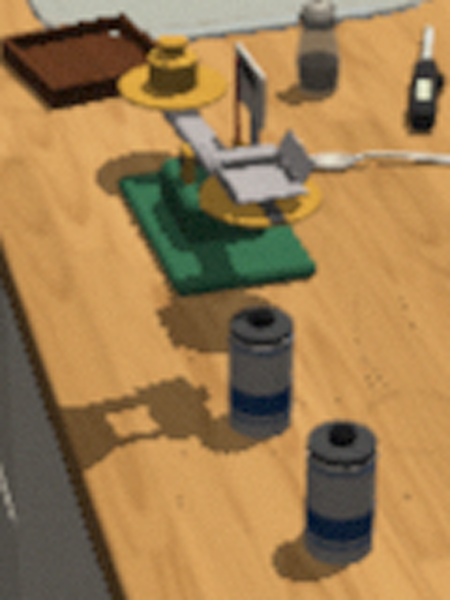

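Seat sizes come out as expected: 80 mm long over the flanges and 69 mm over the flares. The centre is at about (465,-76) and the yaw about 0.03. Next are the canister knobs.

Run:
```python
import cv2
a=cv2.imread('pics/wrist1.png')[190:350,210:330]
b=cv2.imread('pics/scene1.png')[240:340,320:420]
cv2.imwrite('pics/w1c.png',cv2.hconcat([cv2.resize(a,(450,600),interpolation=cv2.INTER_CUBIC),cv2.copyMakeBorder(cv2.resize(b,(300,300),interpolation=cv2.INTER_CUBIC),0,300,0,0,0)]))
```

```text
(no output)
```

View pics/w1c.png

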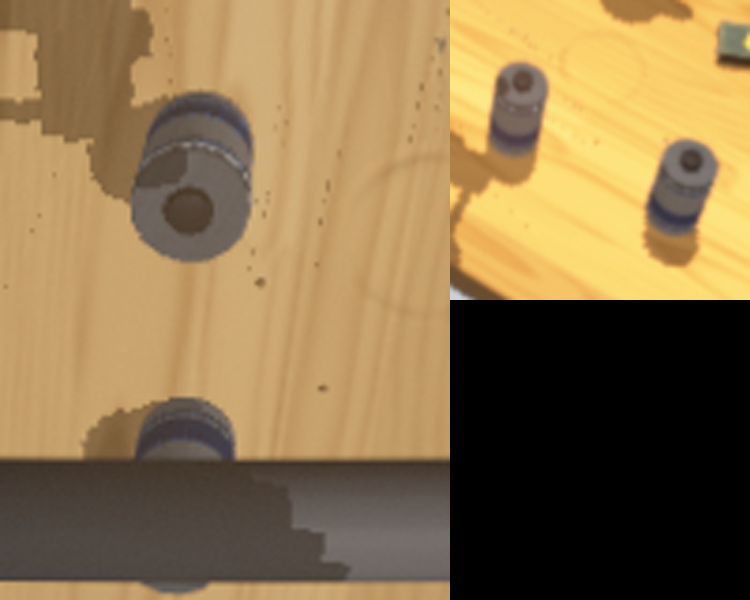

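```bash
cat > t.py <<'E'
from h import *
import pickle
W,Q,S=[pickle.load(open(n+'.pkl','rb')) for n in ['w1','scene1','side1']]
near=[(W,(260,245.6)),(S,(269.6,244.6)),(Q,(343.8,266.7))]
far=[(S,(291.3,275.3)),(Q,(399.8,292.7))]
for n in (near,near[:2],near[1:],far): 
    X=tri(n);print(X.round(1),[(proj(p,X)[0]-uv).round(1) for p,uv in n])
for p,uv in near: print('z86',atz(p,uv,87).round(1))
for p,uv in far: print('far z86',atz(p,uv,87).round(1))
for n,P in (('scene',Q),('side',S)):
  pass
print('sc',atz(Q,(173,187),10),atz(S,(220,176),10))
E
python3 t.py
```

```text
[ 425.5 -228.2   82.5] [array([ 0.9, -0.1]), array([-1. ,  0.2]), array([ 0.5, -0.3])]
[ 426.  -228.7   83.2] [array([1.2, 0.5]), array([-0.7,  0.1])]
[ 427.1 -226.8   80.8] [array([-0.5,  0.4]), array([ 0.3, -0.7])]
[ 437.6 -370.    81.5] [array([-0.6,  0.5]), array([ 0.3, -0.7])]
z86 [ 424.4 -226.8   87. ]
z86 [ 426.  -234.7   87. ]
z86 [ 421.1 -228.8   87. ]
far z86 [ 437.  -375.8   87. ]
far z86 [ 431.9 -370.8   87. ]
sc [427.74900383 363.61721862  10.        ] [420.45827948 365.62656184  10.        ]
```

Emit:
jog_arm --pt "0 0 0 0 0 5.4 9.4" --pt "-3.9 -0.9 5.0 0 0 0 9.4" --pt "-3.85 -0.85 5.0 0 0 0 9.4" --pt "0 0 3.75 0 0 0 9.4" --pt "0 0 0 0 0 0 9.4" --pt "0 0 0 0 0 0 9.4"

```text
clock: 4.82
eef_pos: [425.6, -225.6, 183.8]
eef_rot: [3.14, 0.001, 1.604]
wrist_force: [0.7, -0.4, -0.4]
finger_gap: 94.0
```

Run:
```python
from h import *
import pickle
s=read_state();print(s['clock'],s['eef_pos'],s['eef_rot'],s['wrist_force'])
p=camera('wrist'); save(p,'wrist2'); pickle.dump(p,open('w2.pkl','wb'))
for r in recognise(p,'canister_1'): print(round(r['conf'],2),c2w(p,r['centre']).round(1), proj(p,c2w(p,r['centre'])).round())
print(proj(p,[s['eef_pos']]),proj(p,[[425,-227,88]]))
```

```text
4.825 [ 425.64615278 -225.63552791  183.77714926] [3.13993455e+00 1.11818873e-03 1.60355832e+00] [ 0.7383776  -0.42588259 -0.4120119 ]
0.75 [ 423.2 -218.2   82.7] [[276. 209.]]
0.6 [ 432.9 -370.4   81.8] [[281. 358.]]
[[279.91989479 268.4002851 ]] [[278.28861394 220.86946249]]
```

View pics/wrist2.png

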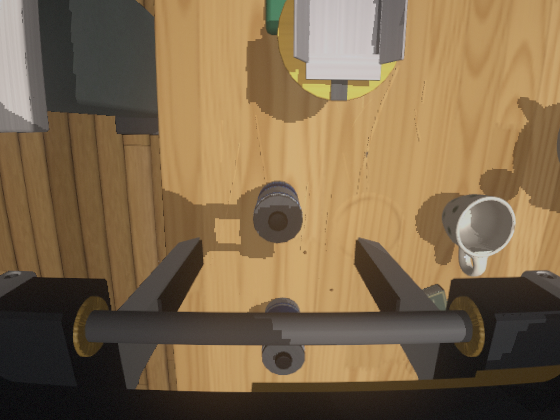

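The knob at (278,221) sits within 1 px of where I predicted. I'll descend and grip.

Emit:
jog_arm --pt "-0.1 0 4.0 0 0 0 9.4" --pt "0 0 4.0 0 0 0 9.4" --pt "0 0 3.0 0 0 0 9.4" --pt "0 0 1.3 0 0 0 9.4" --pt "0 0 0 0 0 0 7.0" --pt "0 0 0 0 0 0 5.0" --pt "0 0 0 0 0 0 4.0" --pt "0 0 0 0 0 0 4.0" --pt "0 0 0 0 0 0 4.0" --squeeze 20

```text
clock: 6.05
eef_pos: [425.1, -226.6, 59.3]
eef_rot: [3.141, 0.0, 1.603]
wrist_force: [-0.4, -0.2, -0.4]
finger_gap: 47.2
```

Run:
```python
from h import *
import pickle
p=pickle.load(open('w2.pkl','rb'));print('far',atz(p,(284,360.5),87))
s=read_state();print(s)
p=camera('wrist'); save(p,'wrist3'); pickle.dump(p,open('w3.pkl','wb'))
```

```text
far [ 435.22423495 -369.44689123   87.        ]
{'clock': 6.05, 'joints': array([-5.65884894e-01,  3.70606678e-01,  1.86622288e+00, -3.80479529e-06,
        9.04387227e-01, -5.97747427e-01]), 'qd': array([ 0.00097422,  0.00148395,  0.00089353,  0.00115662, -0.00093112,
       -0.00127628]), 'effort': array([ 6.46237400e-03, -4.92240429e+01, -2.72366846e+01,  4.14739258e-02,
        5.92490681e-02,  1.40515867e-04]), 'eef_pos': array([ 425.06775428, -226.63553365,   59.30867595]), 'eef_rot': array([3.14128365e+00, 2.14002720e-04, 1.60266118e+00]), 'wrist_force': array([-0.3683269 , -0.20076905, -0.35460244]), 'moment': array([-0.0731298 ,  0.10292623, -0.02578168]), 'finger_gap': 47.23854534078327}
```

View pics/wrist3.png

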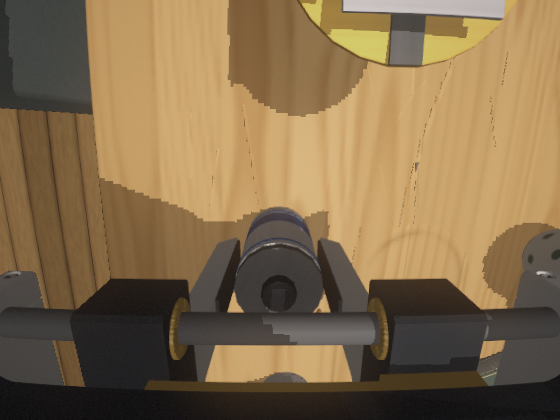

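Emit:
jog_arm --pt "0 0 0 0 0 0 4.0" --pt "0 0 0 0 0 0 4.0" --pt "0 0 -2.0 0 0 0 4.0" --pt "0 0 -3.5 0 0 0 4.0" --pt "0 0 -4.0 0 0 0 4.0" --pt "0 0 -3.5 0 0 0 4.0" --pt "0 0 -1.5 0 0 0 4.0" --pt "0 0 0 0 0 0 4.0" --pt "0 0 0 0 0 0 4.0" --pt "0 0 0 0 0 0 4.0"

```text
clock: 7.35
eef_pos: [424.7, -226.3, 202.9]
eef_rot: [-3.14, -0.001, 1.603]
wrist_force: [1.0, -0.3, -1.7]
finger_gap: 44.1
```

Run:
```python
from h import *
import pickle
s=read_state();print(s['clock'],s['eef_pos'],s['eef_rot'],s['wrist_force'],s['finger_gap'])
p=camera('wrist'); save(p,'wrist4'); pickle.dump(p,open('w4.pkl','wb'))
a=p['image'][0:340,200:440,::-1]
cv2.imwrite('pics/w4z.png',cv2.resize(a,None,fx=1.75,fy=1.75,interpolation=cv2.INTER_CUBIC))
```

```text
7.35 [ 424.69261811 -226.34702721  202.88662064] [-3.13991446e+00 -1.11846704e-03  1.60274607e+00] [ 1.01807612 -0.28931456 -1.6734235 ] 44.091263768521095
```

View pics/wrist4.png

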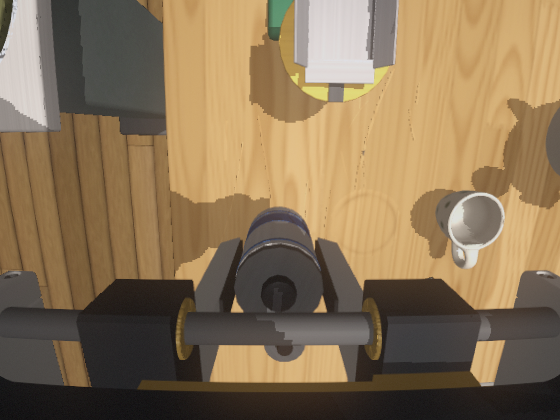

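Run:
```python
from h import *
import pickle
p=pickle.load(open('w4.pkl','rb'))
tcp=np.array([424.7,-226.35,202.9]); 
print('knob', atz(p,(278.5,292),tcp[2]+28.7)-tcp)
print('lid edges', atz(p,(236.5,280),tcp[2]+20.7)-tcp,atz(p,(322,280),tcp[2]+20.7)-tcp)
for dy in (-4,0,4):
    c=tcp+[0,dy,20.7]; th=np.linspace(0,6.28,60); P=proj(p,c+np.c_[22*np.cos(th),22*np.sin(th),0*th]); print(dy,P.min(0),P.max(0))
    k=tcp+[0,dy,28.7];P=proj(p,k+np.c_[8.5*np.cos(th),8.5*np.sin(th),0*th]); print('knob',P.min(0),P.max(0))
img=p['image'][225:330,225:335,::-1]
cv2.imwrite('pics/w4k.png',cv2.resize(img,None,fx=5,fy=5,interpolation=cv2.INTER_CUBIC))
```

```text
knob [-0.83453438  1.63360118 28.7       ]
lid edges [-21.00546435   2.88143936  20.7       ] [19.91986892  4.19958618 20.7       ]
-4 [234.58838611 251.94024497] [325.16116072 332.85211322]
knob [261.48162427 286.3863661 ] [298.34921559 318.95655254]
0 [234.52311852 243.87080124] [325.77637405 326.07311037]
knob [261.6235748  278.37593577] [298.78762496 311.5046397 ]
4 [234.46041442 235.6790014 ] [326.39698028 319.18208641]
knob [261.76929013 270.23091799] [299.23129698 303.92339955]
```

View pics/w4k.png

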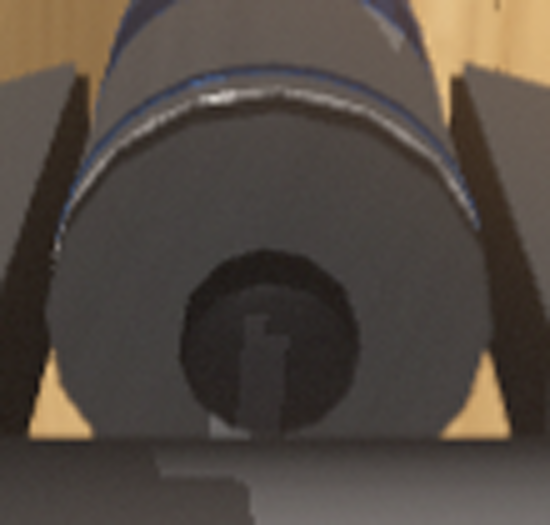

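View pics/w4z.png

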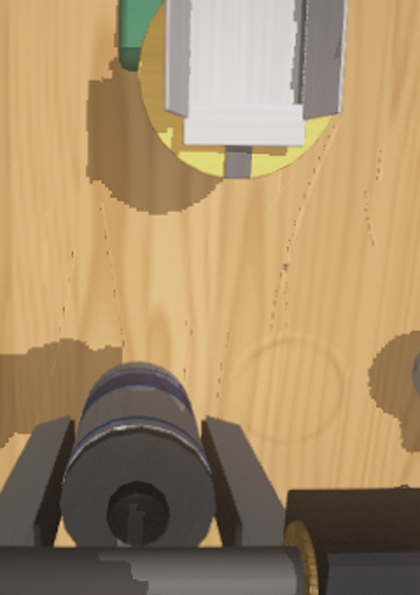

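Emit:
jog_arm --pt "2.5 0.8 0 0 0 0 4.0" --pt "3.5 1.08 0 0 0 0 4.0" --pt "3.5 1.05 0 0 0 0 4.0" --pt "3.43 1.05 0 0 0 0 4.0" --pt "2.0 0.6 0 0 0 0 4.0" --pt "0 0 0 0 0 0 4.0" --pt "0 0 0 0 0 0 4.0" --pt "0 0 0 0 0 0 4.0"

```text
clock: 8.4
eef_pos: [465.8, -76.6, 204.0]
eef_rot: [-3.141, 0.0, 1.602]
wrist_force: [0.8, 0.3, -2.4]
finger_gap: 44.7
```

Run:
```python
from h import *
import pickle
s=read_state();print(s['clock'],s['eef_pos'],s['eef_rot'],s['wrist_force'],s['finger_gap'])
for n in ['wrist','side','scene']:
    p=camera(n); save(p,n+'5'); pickle.dump(p,open(n+'5.pkl','wb'))
    a={'wrist':p['image'][130:330,200:380],'side':p['image'][140:260,180:340],'scene':p['image'][150:270,200:360]}[n][:,:,::-1]
    k={'wrist':3,'side':5,'scene':5}[n]
    cv2.imwrite('pics/z5%s.png'%n,cv2.resize(a,None,fx=k,fy=k,interpolation=cv2.INTER_CUBIC))
```

```text
8.4 [465.8402142  -76.57185415 203.95790755] [-3.14137302e+00  2.53894219e-05  1.60174825e+00] [ 0.84492447  0.29496536 -2.36818782] 44.66927440073814
```

View pics/wrist5.png

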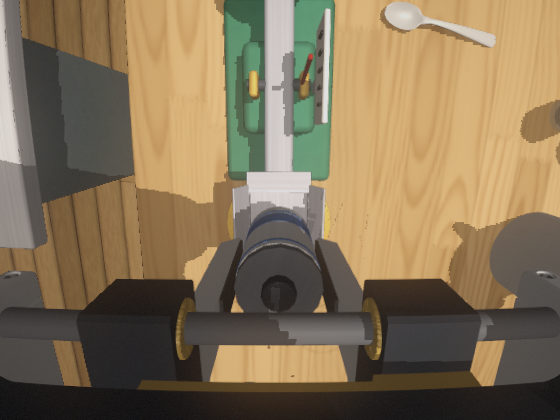

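View pics/z5side.png

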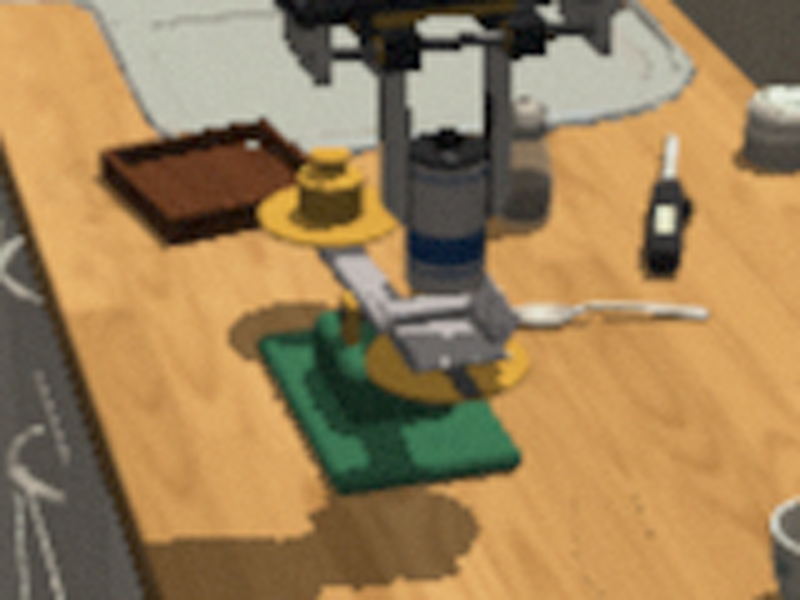

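View pics/z5scene.png

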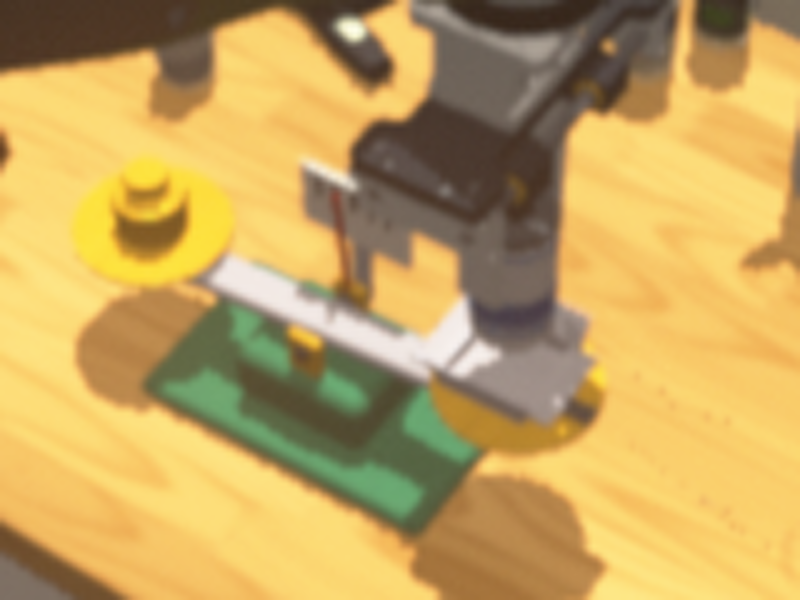

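The canister hangs above the seat, its bottom edge near (470,345) in the scene zoom. I'll check the +y flange in the closer wrist view.

Run:
```python
from h import *
import pickle
p=pickle.load(open('wrist5.pkl','rb'))
a=p['image'][160:260,220:340,::-1]
cv2.imwrite('pics/z5w.png',cv2.resize(a,None,fx=6,fy=6,interpolation=cv2.INTER_CUBIC))
```

```text
(no output)
```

View pics/z5w.png

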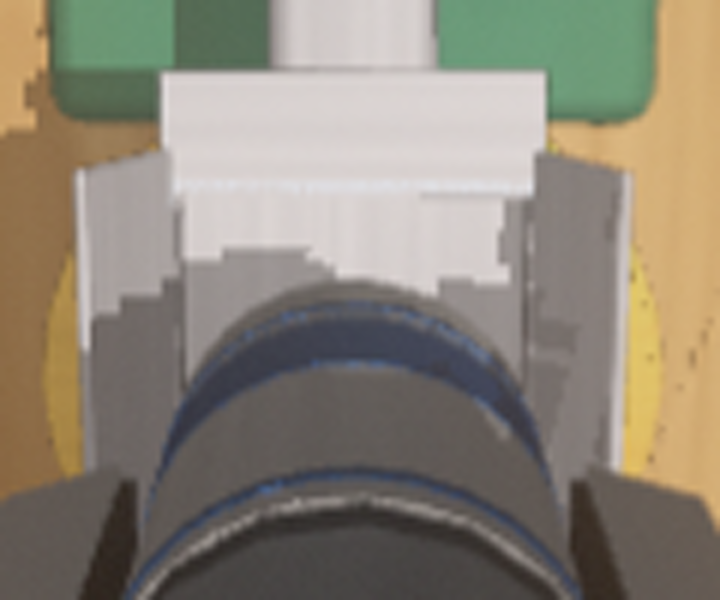

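Run:
```python
from h import *
import pickle
p=pickle.load(open('wrist5.pkl','rb'))
f=lambda u,v,z: atz(p,(220+(u+.5)/6-.5,160+(v+.5)/6-.5),z)[:2].round(1)
print('outer',f(162,72,112.6),f(547,72,112.6)); print('inner',f(175,190,112.6),f(535,192,112.6))
print('rim',f(78,170,129.6),f(631,172,129.6),' low ',f(90,440,129.6),f(617,440,129.6))
print('floor edges', f(185,300,104.6),f(524,300,104.6))
for zb in (142,145): print('can top edge',f(360,283,zb))
tcp=np.array([465.84,-76.57,203.96])
for off in [(0,0)]:
  c=tcp+[off[0],off[1],-59.3];th=np.linspace(0,6.28,90);P=proj(p,c+np.c_[22*np.cos(th),22*np.sin(th),0*th])
  print('bottom circle pred top',P.min(0),P.max(0), 'meas top',160+283/6)
print('body sides: at band row 430', 220+162/6,220+548/6)
```

```text
outer [438.5 -36.4] [489.5 -34.9]
inner [440.3 -52.3] [488.8 -51.1]
rim [429.7 -46.8] [498.9 -44.9]  low  [431.  -82.4] [499.5 -80.3]
floor edges [441.1 -69.7] [489.  -68.2]
can top edge [465.3 -57.2]
can top edge [465.3 -56.5]
bottom circle pred top [249.31913683 204.0237361 ] [309.6731718  261.31498274] meas top 207.16666666666666
body sides: at band row 430 247.0 311.3333333333333
```

Emit:
jog_arm --pt "0.23 0 0.5 0 0 0 4.0" --pt "0 0 1.0 0 0 0 4.0" --pt "0 0 0.8 0 0 0 4.0" --pt "0 0 0.4 0 0 0 4.0" --pt "0 0 0 0 0 0 4.0" --pt "0 0 0 0 0 0 4.0"

```text
clock: 9.3
eef_pos: [466.1, -73.6, 177.3]
eef_rot: [3.141, 0.0, 1.603]
wrist_force: [0.2, 0.5, -0.6]
finger_gap: 44.1
```

```bash
cat > look.py <<'E'
from h import *
import pickle,sys
n=sys.argv[1]
s=read_state();print(s['clock'],s['eef_pos'].round(2),s['eef_rot'].round(4),s['wrist_force'].round(2),s['moment'].round(3),round(s['finger_gap'],1))
p=camera('wrist'); save(p,'wrist'+n); pickle.dump(p,open('wrist%s.pkl'%n,'wb'))
a=p['image'][150:250,220:340,::-1]
cv2.imwrite('pics/z%sw.png'%n,cv2.resize(a,None,fx=6,fy=6,interpolation=cv2.INTER_CUBIC))
p=camera('scene');a=p['image'][150:270,200:360,::-1]
cv2.imwrite('pics/z%ss.png'%n,cv2.resize(a,None,fx=5,fy=5,interpolation=cv2.INTER_CUBIC))
E
python3 look.py 6
```

```text
9.3 [466.07 -73.61 177.3 ] [3.1412e+00 1.0000e-04 1.6027e+00] [ 0.24  0.48 -0.55] [-0.093  0.051 -0.044] 44.1
```

View pics/z6w.png

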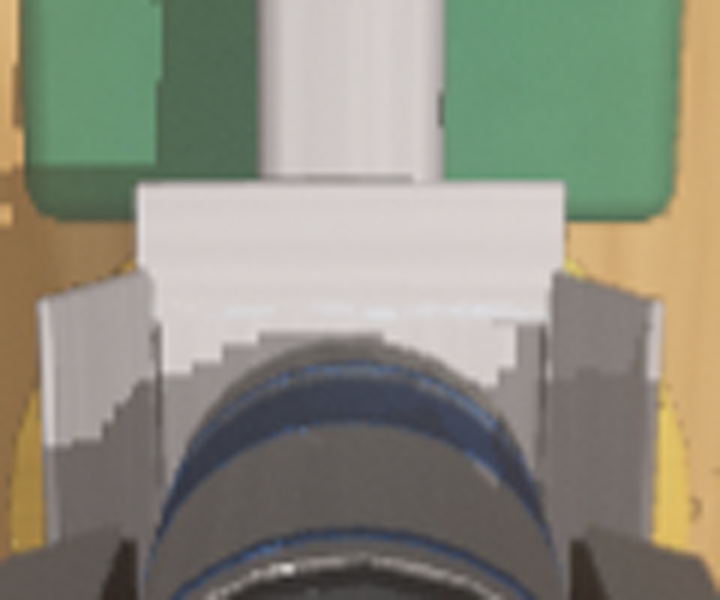

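View pics/z6s.png

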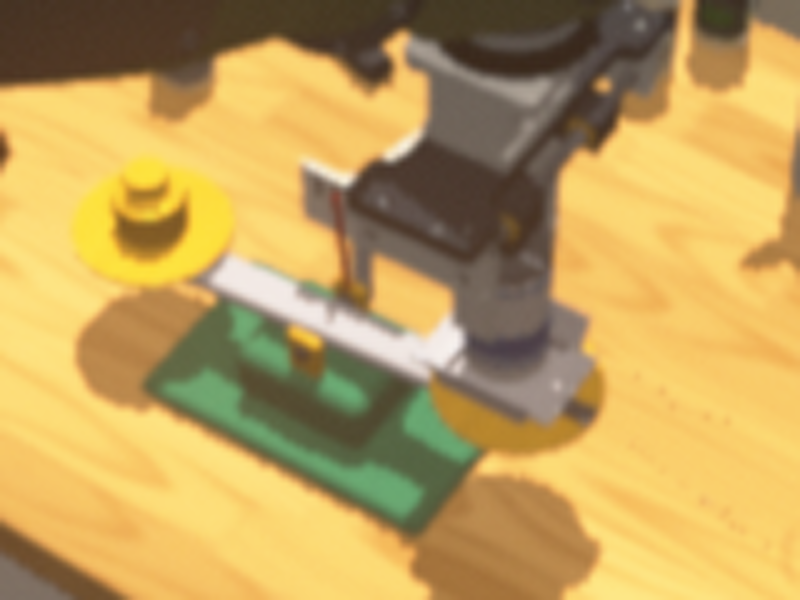

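```bash
cat > m6.py <<'E'
from h import *
import pickle
p=pickle.load(open('wrist6.pkl','rb'))
f=lambda u,v,z: atz(p,(220+(u+.5)/6-.5,150+(v+.5)/6-.5),z)[:2].round(1)
print('outer',f(137,183,112.6),f(566,183,112.6)); print('inner',f(150,300,112.6),f(550,302,112.6),f(350,318,112.6))
print('rim',f(41,300,129.6),f(661,302,129.6))
print('can +y edge',f(350,338,177.3-59.3),f(350,338,177.3-62.3))
E
python3 m6.py
```

```text
outer [438.4 -36.1] [489.5 -34.5]
inner [440.  -50.4] [488.4 -49.1] [464.3 -51.9]
rim [429.5 -46.9] [498.9 -45. ]
can +y edge [464.3 -53. ] [464.3 -53.8]
```

Emit:
jog_arm --pt "-0.03 0 0.4 0 0 0 4.0" --pt "0 0 0.4 0 0 0 4.0" --pt "0 0 0.4 0 0 0 4.0" --pt "0 0 0.4 0 0 0 4.0" --pt "0 0 0.4 0 0 0 4.0" --pt "0 0 0 0 0 0 4.0" --pt "0 0 0 0 0 0 4.0"

```text
clock: 10.28
eef_pos: [465.9, -73.9, 157.2]
eef_rot: [-3.142, 0.0, 1.603]
wrist_force: [-0.7, -0.1, 0.6]
finger_gap: 44.3
```

```bash
python3 look.py 7
```

```text
10.275 [465.93 -73.92 157.16] [-3.1415  0.      1.6027] [-0.67 -0.13  0.61] [-0.195  0.297 -0.002] 44.3
```

View pics/z7w.png

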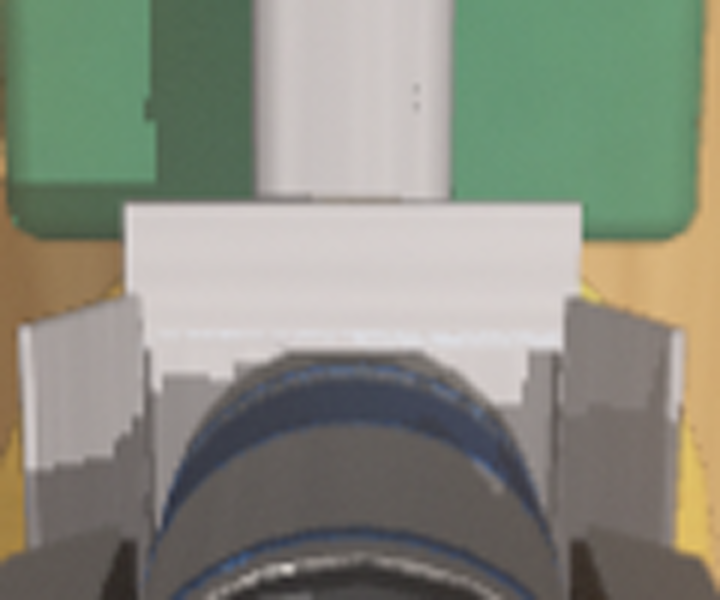

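View pics/z7s.png

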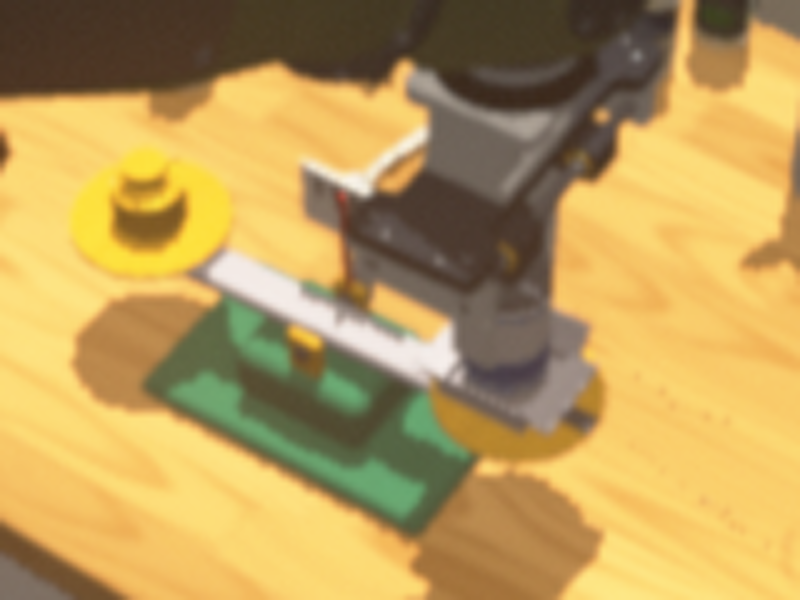

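The canister's bottom edge is now hidden behind the flange edge (about row 350 in the zoom), and the pan has dropped about 6 mm. So it is entering the seat. I'll continue down to the stop gently.

Emit:
jog_arm --pt "0 0 0.3 0 0 0 4.0" --pt "0 0 0.3 0 0 0 4.0" --pt "0 0 0.3 0 0 0 4.0" --pt "0 0 0.1 0 0 0 4.0" --pt "0 0 0.1 0 0 0 4.0" --pt "0 0 0 0 0 0 4.0"

```text
clock: 11.12
eef_pos: [466.0, -73.8, 146.1]
eef_rot: [3.142, -0.0, 1.603]
wrist_force: [0.0, 0.8, 0.2]
finger_gap: 44.1
```

```bash
python3 look.py 8
```

```text
11.125 [465.98 -73.8  146.08] [ 3.1415e+00 -1.0000e-04  1.6028e+00] [0.02 0.84 0.2 ] [ 0.094 -0.008 -0.055] 44.1
```

View pics/z8w.png

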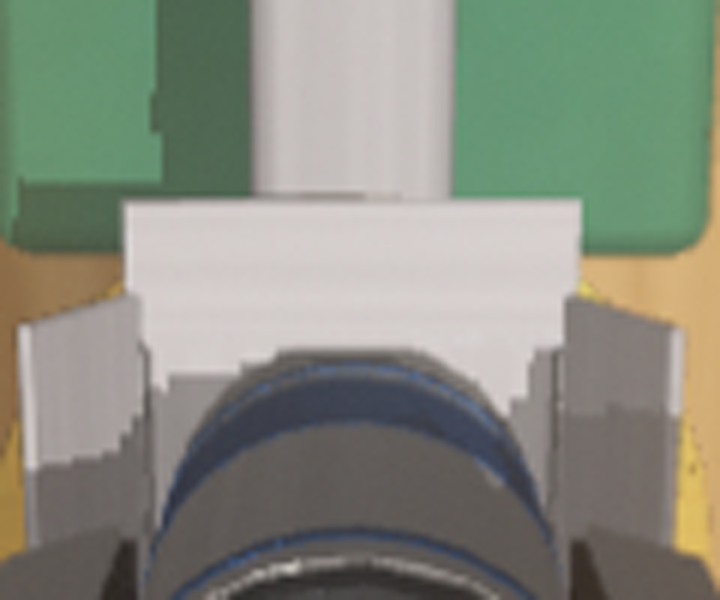

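View pics/z8s.png

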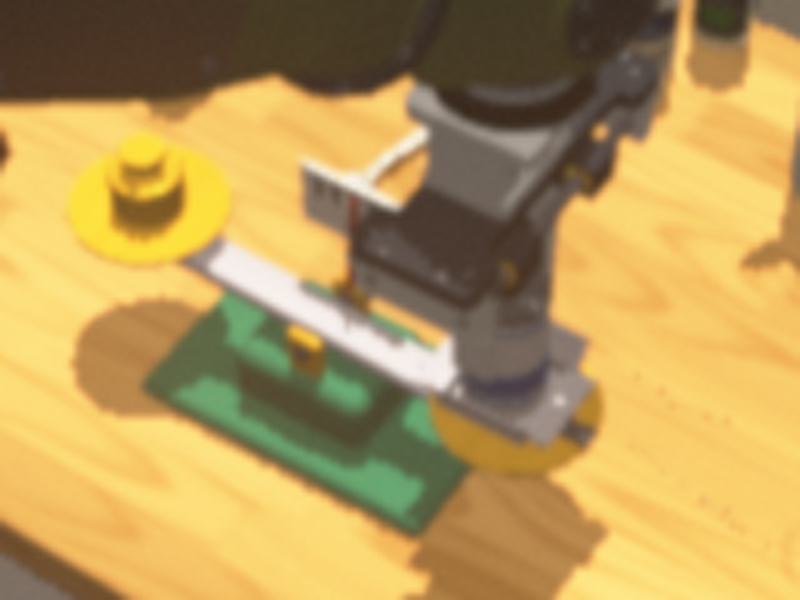

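Emit:
jog_arm --pt "0 0 0.15 0 0 0 4.0" --pt "0 0 0.1 0 0 0 4.0" --pt "0 0 0 0 0 0 4.0" --pt "0 0 0 0 0 0 4.6" --pt "0 0 0 0 0 0 5.2" --pt "0 0 0 0 0 0 6.5" --pt "0 0 0 0 0 0 7.5" --pt "0 0 0 0 0 0 7.5" --pt "0 0 0 0 0 0 7.5" --pt "0 0 0 0 0 0 7.5" --pt "0 0 0 0 0 0 7.5" --pt "0 0 0 0 0 0 7.5" --pt "0 0 0 0 0 0 7.5" --pt "0 0 0 0 0 0 7.5" --pt "0 0 0 0 0 0 7.5"

```text
clock: 13.1
eef_pos: [466.0, -73.9, 143.6]
eef_rot: [-3.142, 0.0, 1.603]
wrist_force: [-0.5, 0.2, -0.5]
finger_gap: 75.1
```

```bash
python3 look.py 9
```

```text
13.1 [465.95 -73.88 143.56] [-3.1416  0.      1.6027] [-0.52  0.15 -0.49] [-0.026  0.08   0.019] 75.1
```

View pics/wrist9.png

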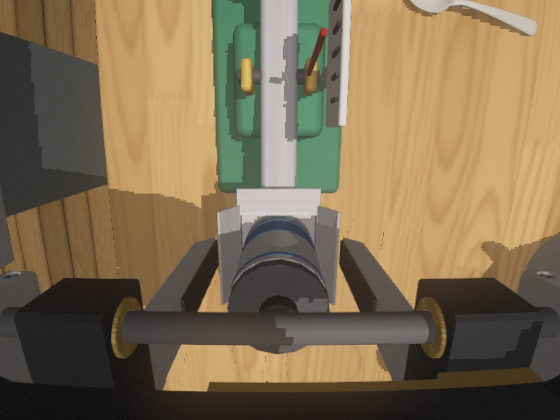

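View pics/z9s.png

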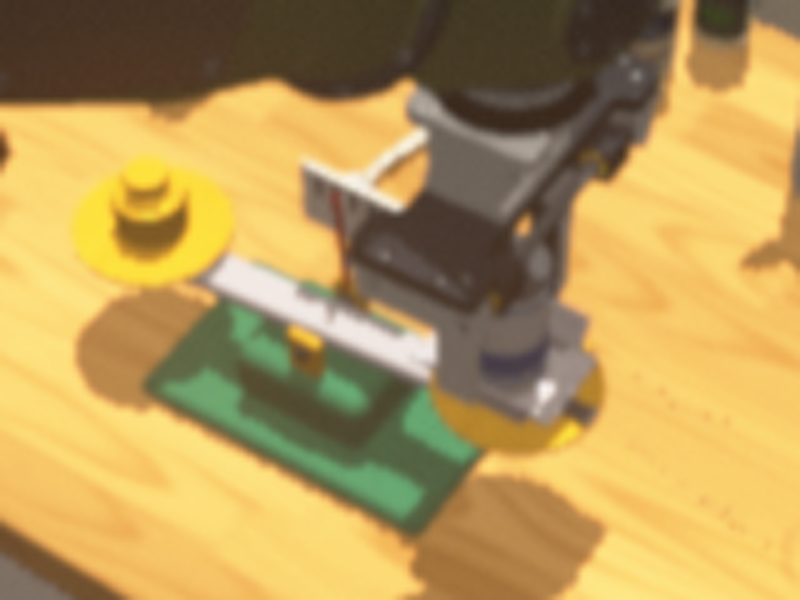

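Run:
```python
from h import *
import pickle
p=pickle.load(open('wrist9.pkl','rb'))
a=p['image'][180:360,210:350,::-1]
cv2.imwrite('pics/z9l.png',cv2.resize(a,None,fx=4,fy=4,interpolation=cv2.INTER_CUBIC))
th=np.linspace(0,6.28,90)
for zb in (104.6,112.6):
  P=proj(p,np.array([465.2,-75.8,zb+80])+np.c_[22*np.cos(th),22*np.sin(th),0*th]);print(zb,((P.min(0)-[210,180])*4).round(),((P.max(0)-[210,180])*4).round())
```

```text
104.6 [ 65. 345.] [483. 710.]
112.6 [ 53. 381.] [496. 762.]
```

View pics/z9l.png

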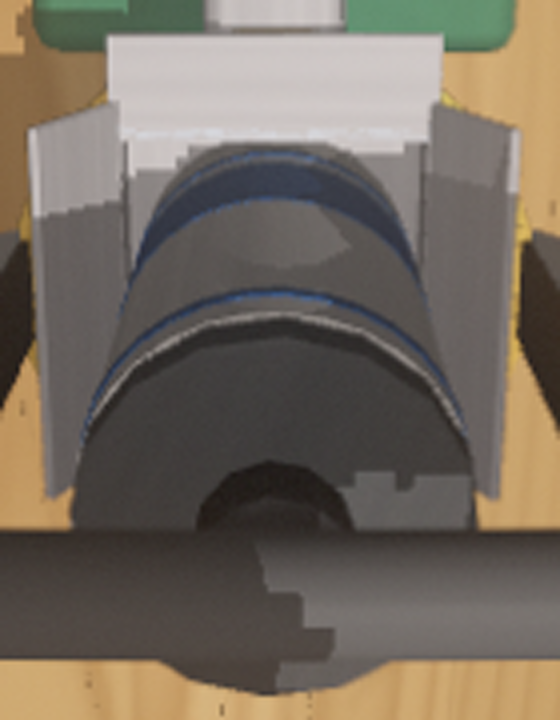

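The canister is home: the lid and bottom match a base at about 104 mm and sit on centre. The load side stayed up, so this one is nearly empty. I'll raise, regrip above the flares, lift out and carry it toward the tray.

Emit:
jog_arm --pt "0 0 -1.1 0 0 0 7.5" --pt "0 0 -1.1 0 0 0 7.5" --pt "0 0 0 0 0 0 7.5" --pt "0 0 0 0 0 0 5.0" --pt "0 0 0 0 0 0 4.2" --pt "0 0 0 0 0 0 4.0" --pt "0 0 0 0 0 0 4.0" --pt "0 0 0 0 0 0 4.0" --pt "0 0 0 0 0 0 4.0" --pt "0 0 -0.5 0 0 0 4.0" --pt "0 0 -1.0 0 0 0 4.0" --pt "0 0 -2.0 0 0 0 4.0" --pt "0 0 -2.5 0 0 0 4.0" --pt "0 0 -2.0 0 0 0 4.0" --pt "0 0 0 0 0 0 4.0" --squeeze 20

```text
clock: 15.08
eef_pos: [466.4, -74.0, 247.2]
eef_rot: [3.139, 0.001, 1.603]
wrist_force: [-0.2, -0.1, -2.6]
finger_gap: 44.3
```

Emit:
jog_arm --pt "2.5 -0.2 0 0 0 0 4.0" --pt "4.4 -0.3 0 0 0 0 4.0" --pt "4.7 -0.35 0 0 0 0 4.0" --pt "4.7 -0.35 0 0 0 0 4.0" --pt "4.7 -0.35 0 0 0 0 4.0" --pt "4.7 -0.35 0 0 0 0 4.0" --pt "4.4 -0.3 0 0 0 0 4.0" --pt "3.0 -0.2 0 0 0 0 4.0" --pt "1.4 -0.1 0 0 0 0 4.0" --pt "0 0 0 0 0 0 4.0" --pt "0 0 0 0 0 0 4.0"

```text
clock: 16.45
eef_pos: [430.1, 269.2, 245.4]
eef_rot: [-3.141, 0.0, 1.602]
wrist_force: [1.1, -0.2, -1.1]
finger_gap: 44.4
```

```bash
python3 look.py 10
python3 - <<'E'
from h import *
import pickle
p=camera('wrist')
for r in recognise(p,'refill_tray'): print(r['conf'],c2w(p,r['centre']).round(1))
E
```

```text
16.45 [430.14 269.23 245.44] [-3.1414e+00  3.0000e-04  1.6019e+00] [ 1.11 -0.19 -1.08] [-0.046  0.076 -0.004] 44.4
0.84 [429.4 368.4   5.5]
```

View pics/wrist10.png

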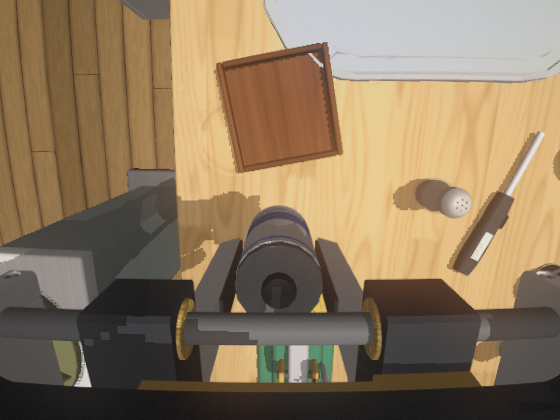

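Run:
```python
from h import *
import pickle
p=pickle.load(open('wrist10.pkl','rb'))
C=[atz(p,k,22)[:2] for k in [(217,65),(327,43),(342,154),(239,172)]]
print(np.round(C,1),np.mean(C,0),[np.linalg.norm(C[i]-C[i-1]).round(1) for i in range(4)])
```

```text
[[354.9 413.1]
 [478.9 440.3]
 [504.8 316.7]
 [380.6 291. ]] [429.80890066 365.26624827] [np.float64(124.7), np.float64(126.9), np.float64(126.3), np.float64(126.9)]
```

Emit:
jog_arm --pt "3.0 0.1 0 0 0 0 4.0" --pt "4.0 0.1 1.0 0 0 0 4.0" --pt "2.75 0.1 2.5 0 0 0 4.0" --pt "0 0 4.5 0 0 0 4.0" --pt "0 0 4.5 0 0 0 4.0" --pt "0 0 3.0 0 0 0 4.0" --pt "0 0 1.2 0 0 0 4.0" --pt "0 0 0.3 0 0 0 4.0" --pt "0 0 0 0 0 0 4.0" --pt "0 0 0 0 0 0 4.0"

```text
clock: 17.9
eef_pos: [430.2, 368.0, 76.7]
eef_rot: [3.14, -0.001, 1.603]
wrist_force: [-0.4, 0.1, -1.8]
finger_gap: 44.1
```

```bash
python3 look.py 11
python3 - <<'E'
from h import *
p=camera('side'); a=p['image'][80:200,140:300,::-1]
cv2.imwrite('pics/z11d.png',cv2.resize(a,None,fx=5,fy=5,interpolation=cv2.INTER_CUBIC))
E
```

```text
17.9 [430.25 367.99  76.67] [ 3.1402e+00 -1.0000e-03  1.6027e+00] [-0.42  0.13 -1.83] [-0.085  0.09  -0.001] 44.1
```

View pics/wrist11.png

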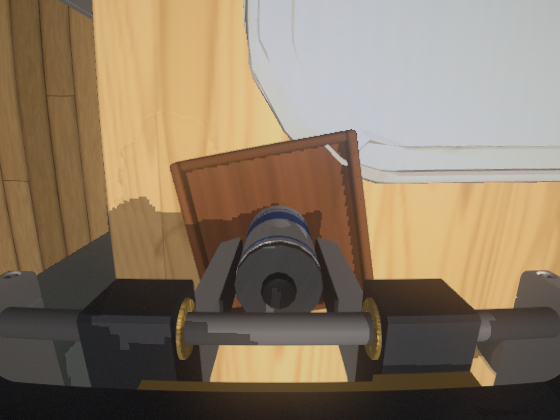

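View pics/z11d.png

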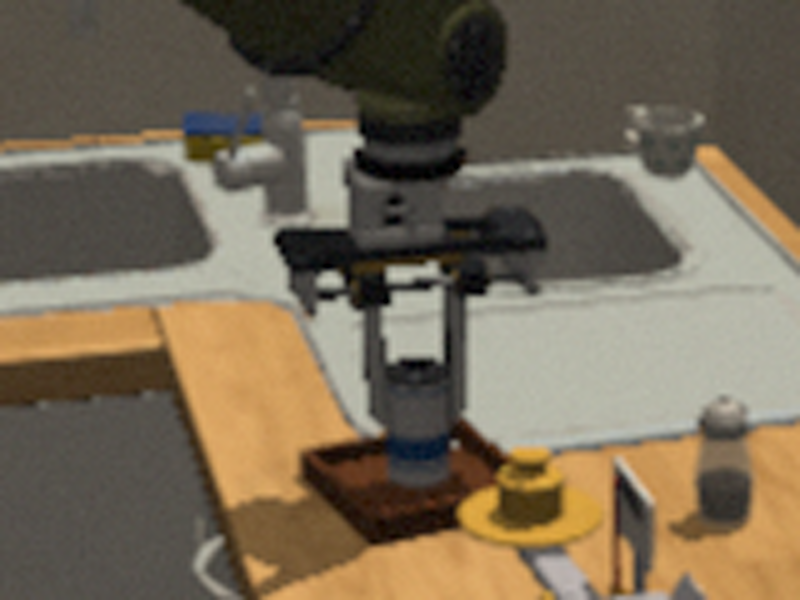

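The canister is over the middle of the tray (side zoom, base at (420,480)). I'll set it down.

Emit:
jog_arm --pt "0 0 0.4 0 0 0 4.0" --pt "0 0 0.3 0 0 0 4.0" --pt "0 0 0.1 0 0 0 4.0" --pt "0 0 0 0 0 0 4.0" --pt "0 0 0 0 0 0 4.0"

```text
clock: 18.68
eef_pos: [429.8, 367.7, 67.9]
eef_rot: [-3.141, 0.0, 1.603]
wrist_force: [-2.7, -1.9, 5.4]
finger_gap: 44.0
```

```bash
python3 -c "
from h import *
s=read_state();print(s['eef_pos'],s['wrist_force'],s['moment'])"
```

```text
[429.79038369 367.68094137  67.86284636] [-2.65366225 -1.85186517  5.43775099] [-0.49774502  0.61311575  0.01612881]
```

Contact shows about 5 N upward, so I'll release and rise.

Emit:
jog_arm --pt "0 0 -0.05 0 0 0 4.6" --pt "0 0 0 0 0 0 5.5" --pt "0 0 0 0 0 0 8.0" --pt "0 0 0 0 0 0 9.4" --pt "0 0 0 0 0 0 9.4" --pt "0 0 -3.0 0 0 0 9.4" --pt "0 0 -5.0 0 0 0 9.4" --pt "0 0 -5.0 0 0 0 9.4" --pt "0 0 -5.0 0 0 0 9.4" --pt "-4.0 0 0 0 0 0 9.4" --pt "0 0 0 0 0 0 9.4"

```text
clock: 20.05
eef_pos: [431.3, 326.4, 248.7]
eef_rot: [3.141, -0.0, 1.601]
wrist_force: [-0.7, 0.3, 0.5]
finger_gap: 94.3
```

```bash
python3 look.py 12
```

```text
20.05 [431.31 326.36 248.73] [ 3.1407e+00 -3.0000e-04  1.6011e+00] [-0.73  0.28  0.45] [-0.071  0.057 -0.009] 94.3
```

View pics/wrist12.png

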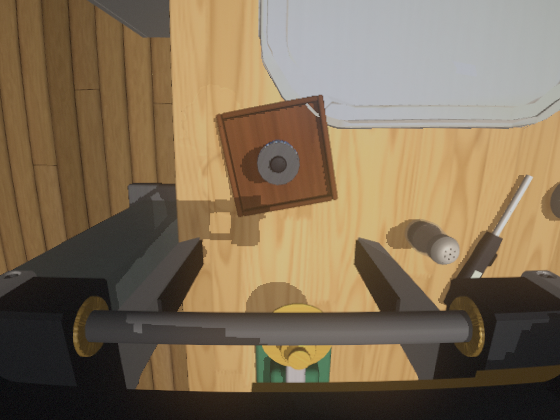

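The nearly empty canister stands in the middle of the tray, knob at (278,164). Next is the other canister.

Emit:
jog_arm --pt "-4.0 -0.1 0 0 0 0 9.4" --pt "-5.9 -0.14 0 0 0 0 9.4" --pt "-5.9 -0.14 0 0 0 0 9.4" --pt "-5.9 -0.14 0 0 0 0 9.4" --pt "-5.9 -0.14 0 0 0 0 9.4" --pt "-5.9 -0.14 0 0 0 0 9.4" --pt "-5.9 -0.14 0 0 0 0 9.4" --pt "-5.9 -0.14 0 0 0 0 9.4" --pt "-5.9 -0.14 0 0 0 0 9.4" --pt "-5.9 -0.14 0 0 0 0 9.4" --pt "-5.9 -0.14 0 0 0 0 9.4" --pt "-4.5 -0.12 2.0 0 0 0 9.4" --pt "-1.97 -0.05 4.0 0 0 0 9.4" --pt "0 0 0 0 0 0 9.4" --pt "0 0 0 0 0 0 9.4"

```text
clock: 22.02
eef_pos: [437.4, -366.5, 189.3]
eef_rot: [3.141, 0.001, 1.604]
wrist_force: [-0.5, -0.3, -0.1]
finger_gap: 93.8
```

```bash
python3 look.py 13
python3 - <<'E'
from h import *
import pickle
p=pickle.load(open('wrist13.pkl','rb'));print(proj(p,[[435.3,-369.5,88]]))
E
```

```text
22.025 [ 437.38 -366.48  189.32] [3.1409e+00 5.0000e-04 1.6035e+00] [-0.46 -0.3  -0.12] [-0.035  0.133 -0.006] 93.8
[[276.65943264 220.89936251]]
```

View pics/wrist13.png

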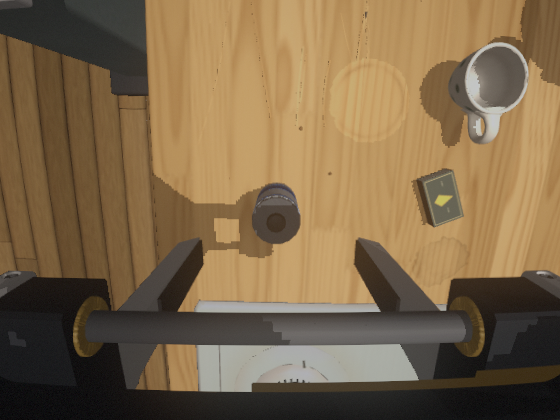

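Emit:
jog_arm --pt "-0.5 -0.27 3.5 0 0 0 9.4" --pt "0 0 4.0 0 0 0 9.4" --pt "0 0 3.3 0 0 0 9.4" --pt "0 0 2.0 0 0 0 9.4" --pt "0 0 0 0 0 0 7.0" --pt "0 0 0 0 0 0 5.0" --pt "0 0 0 0 0 0 4.2" --pt "0 0 0 0 0 0 4.0" --pt "0 0 0 0 0 0 4.0" --pt "0 0 0 0 0 0 4.0" --pt "0 0 0 0 0 0 4.0" --squeeze 20

```text
clock: 23.5
eef_pos: [434.2, -372.4, 60.3]
eef_rot: [3.141, 0.0, 1.603]
wrist_force: [0.3, 0.1, 2.6]
finger_gap: 43.5
```

```bash
python3 look.py 14
```

```text
23.5 [ 434.18 -372.35   60.29] [3.1413e+00 3.0000e-04 1.6027e+00] [0.33 0.05 2.57] [-0.017 -0.102 -0.003] 43.5
```

View pics/wrist14.png

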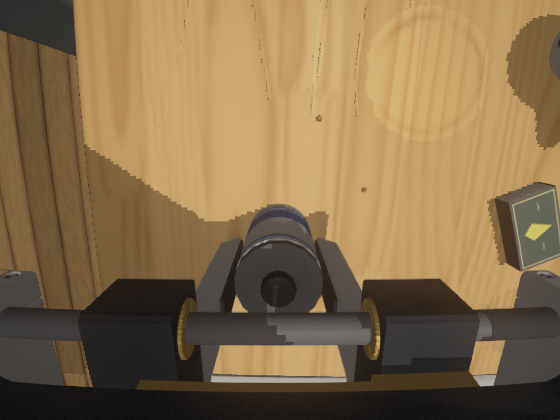

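Emit:
jog_arm --pt "0 0 -1.5 0 0 0 4.0" --pt "0 0 -3.0 0 0 0 4.0" --pt "0 0 -4.0 0 0 0 4.0" --pt "0 0 -4.0 0 0 0 4.0" --pt "0 0 -2.2 0 0 0 4.0" --pt "2.5 0.4 0 0 0 0 4.0" --pt "4.0 0.56 0 0 0 0 4.0" --pt "4.5 0.62 0 0 0 0 4.0" --pt "4.5 0.62 0 0 0 0 4.0" --pt "4.5 0.62 0 0 0 0 4.0" --pt "4.5 0.6 0 0 0 0 4.0" --pt "3.2 0.4 0 0 0 0 4.0" --pt "1.94 0.3 0 0 0 0 4.0" --pt "0 0 0 0 0 0 4.0" --pt "0 0 0 0 0 0 4.0"

```text
clock: 25.48
eef_pos: [465.6, -75.2, 207.3]
eef_rot: [3.142, 0.0, 1.602]
wrist_force: [-0.1, -0.9, -2.4]
finger_gap: 43.6
```

```bash
python3 look.py 15
```

```text
25.475 [465.62 -75.25 207.35] [3.1416e+00 2.0000e-04 1.6025e+00] [-0.05 -0.87 -2.43] [-0.108  0.009 -0.03 ] 43.6
```

View pics/z15w.png

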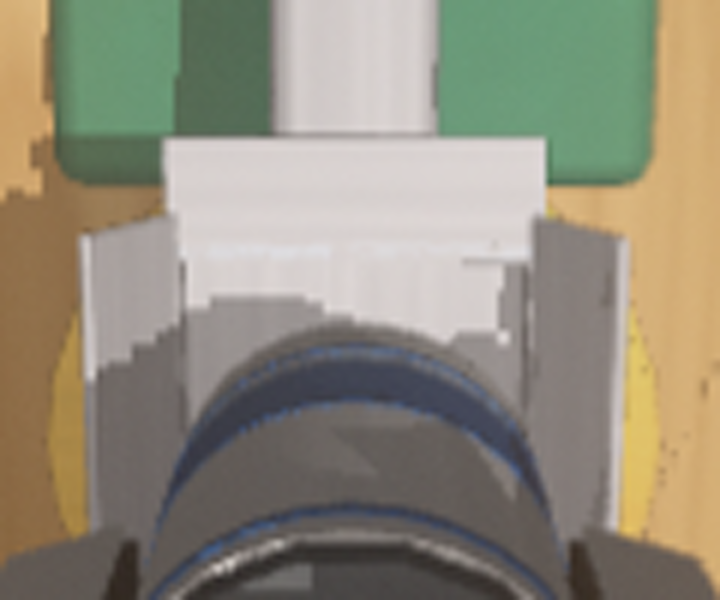

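```bash
cat > m15.py <<'E'
from h import *
import pickle,sys
n,tz,rows=sys.argv[1],float(sys.argv[2]),[float(x) for x in sys.argv[3:]]
p=pickle.load(open('wrist%s.pkl'%n,'rb'))
f=lambda u,v,z: atz(p,(220+(u+.5)/6-.5,150+(v+.5)/6-.5),z)[:2].round(1)
l,r,o,c,cx=rows
print('outer',f(l,o,112.6),f(r,o,112.6),'seat cy',f((l+r)/2,o,112.6)[1]-40.5)
print('can +y edge',f(cx,c,tz-60.3),f(cx,c,tz-62.3))
E
python3 m15.py 15 207.35 163 547 137 322 350; python3 m15.py 6 177.3 137 566 183 338 350
```

```text
outer [438.1 -36.3] [489.7 -34.6] seat cy -76.0
can +y edge [463.8 -53. ] [463.8 -53.4]
outer [438.4 -36.1] [489.5 -34.5] seat cy -75.9
can +y edge [464.3 -53.3] [464.3 -53.8]
```

Emit:
jog_arm --pt "-0.04 0.03 0.8 0 0 0 4.0" --pt "0 0 1.0 0 0 0 4.0" --pt "0 0 0.8 0 0 0 4.0" --pt "0 0 0.4 0 0 0 4.0" --pt "0 0 0.4 0 0 0 4.0" --pt "0 0 0.4 0 0 0 4.0" --pt "0 0 0.4 0 0 0 4.0" --pt "0 0 0.4 0 0 0 4.0" --pt "0 0 0.4 0 0 0 4.0" --pt "0 0 0 0 0 0 4.0" --pt "0 0 0 0 0 0 4.0"

```text
clock: 26.95
eef_pos: [466.1, -75.1, 157.2]
eef_rot: [-3.142, 0.0, 1.603]
wrist_force: [-0.7, -1.5, -0.3]
finger_gap: 44.2
```

```bash
python3 look.py 16
```

```text
26.95 [466.06 -75.1  157.18] [-3.1415  0.      1.6027] [-0.74 -1.53 -0.27] [-0.221  0.262  0.015] 44.2
```

View pics/z16w.png

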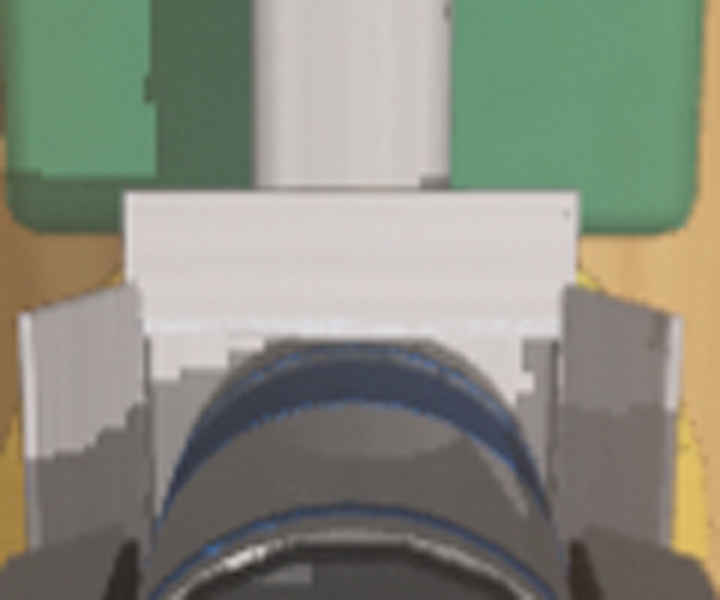

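View pics/z16s.png

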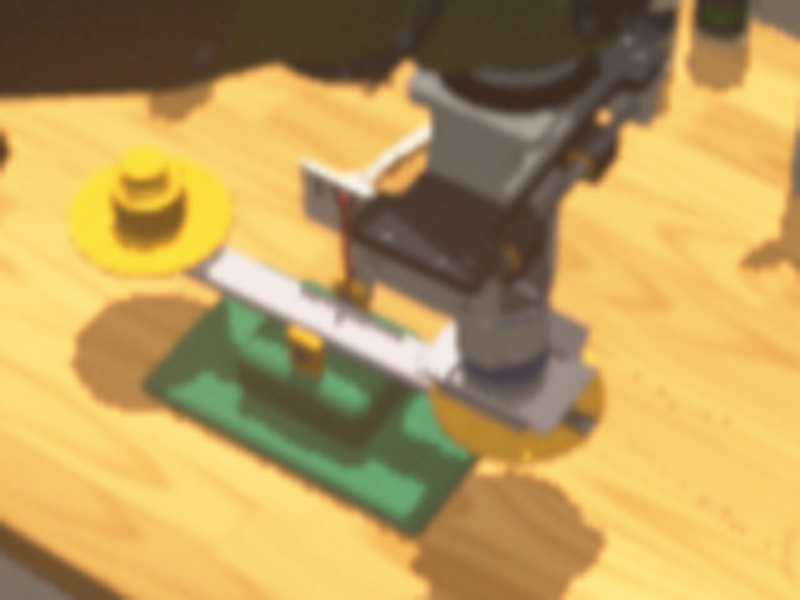

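The picture matches the first seating: the base is below the flange and the flange width is the same at 457 zoom px. I'll lower it to the stop and release.

Emit:
jog_arm --pt "0 0 0.3 0 0 0 4.0" --pt "0 0 0.3 0 0 0 4.0" --pt "0 0 0.3 0 0 0 4.0" --pt "0 0 0.2 0 0 0 4.0" --pt "0 0 0.15 0 0 0 4.0" --pt "0 0 0.1 0 0 0 4.0" --pt "0 0 0 0 0 0 4.0" --pt "0 0 0 0 0 0 4.6" --pt "0 0 0 0 0 0 5.2" --pt "0 0 0 0 0 0 6.5" --pt "0 0 0 0 0 0 7.5" --pt "0 0 0 0 0 0 7.5" --pt "0 0 0 0 0 0 7.5" --pt "0 0 0 0 0 0 7.5" --pt "0 0 0 0 0 0 7.5" --pt "0 0 0 0 0 0 7.5"

```text
clock: 29.05
eef_pos: [466.1, -75.1, 143.6]
eef_rot: [-3.142, -0.0, 1.603]
wrist_force: [0.2, -0.3, 0.2]
finger_gap: 74.6
```

```bash
python3 look.py 17
```

```text
29.05 [466.07 -75.07 143.58] [-3.1416 -0.      1.6027] [ 0.23 -0.28  0.24] [-0.087  0.037 -0.009] 74.6
```

View pics/wrist17.png

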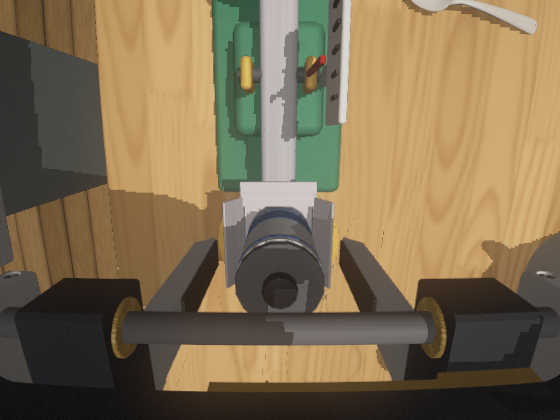

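View pics/z17s.png

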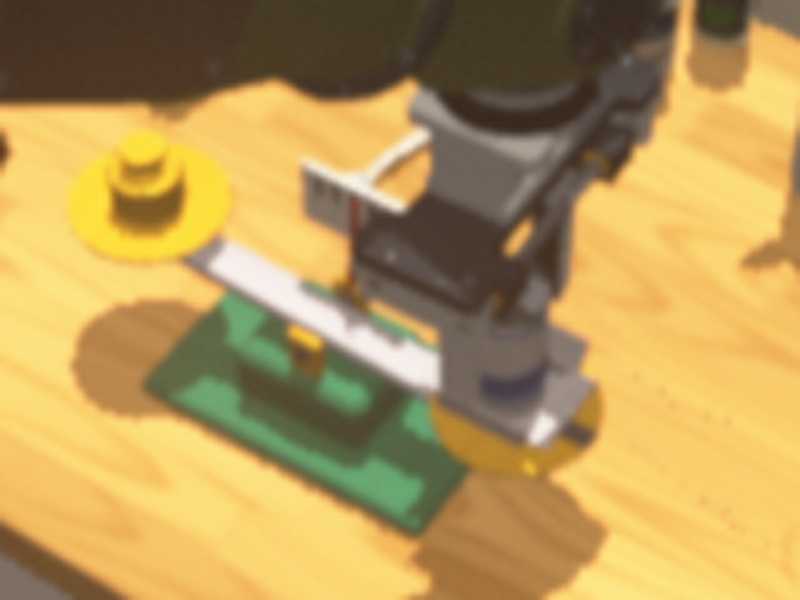

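The load side is down this time. I'll back off straight up, then look.

Emit:
jog_arm --pt "0 0 -1.5 0 0 0 7.5" --pt "0 0 -3.0 0 0 0 8.5" --pt "0 0 -5.0 0 0 0 9.4" --pt "0 0 -5.0 0 0 0 9.4" --pt "-4.0 0 -1.0 0 0 0 9.4" --pt "-4.0 0 0 0 0 0 9.4" --pt "0 0 0 0 0 0 9.4" --pt "0 0 0 0 0 0 9.4"

```text
clock: 30.15
eef_pos: [468.5, -154.6, 299.1]
eef_rot: [3.141, -0.0, 1.603]
wrist_force: [0.2, 1.3, 0.8]
finger_gap: 93.9
```

Run:
```python
from h import *
import pickle
s=read_state();print(s['clock'],s['eef_pos'])
p=camera('wrist'); save(p,'wrist18'); pickle.dump(p,open('wrist18.pkl','wb'))
q=camera('side'); save(q,'side18')
a=cv2.resize(p['image'][50:200,230:360,::-1],None,fx=3,fy=4-1,interpolation=cv2.INTER_CUBIC)
b=cv2.resize(q['image'][140:260,180:340,::-1],(600,450),interpolation=cv2.INTER_CUBIC)[:,100:500]
cv2.imwrite('pics/z18.png',cv2.hconcat([a,b]))
th=np.linspace(0,6.28,90)
for zb in (85.4,93.4):
  for h,r in((80,22),(88,8.5)):
    P=proj(p,np.array([465.2,-75.8,zb+h])+np.c_[r*np.cos(th),r*np.sin(th),0*th]);print(zb,h,((P.min(0)-[230,50])*3).round(),((P.max(0)-[230,50])*3).round())
```

```text
30.15 [ 468.53214948 -154.62066198  299.11148934]
85.4 80 [ 71. 144.] [218. 295.]
85.4 88 [116. 190.] [174. 250.]
93.4 80 [ 69. 141.] [220. 296.]
93.4 88 [115. 188.] [175. 250.]
```

View pics/z18.png

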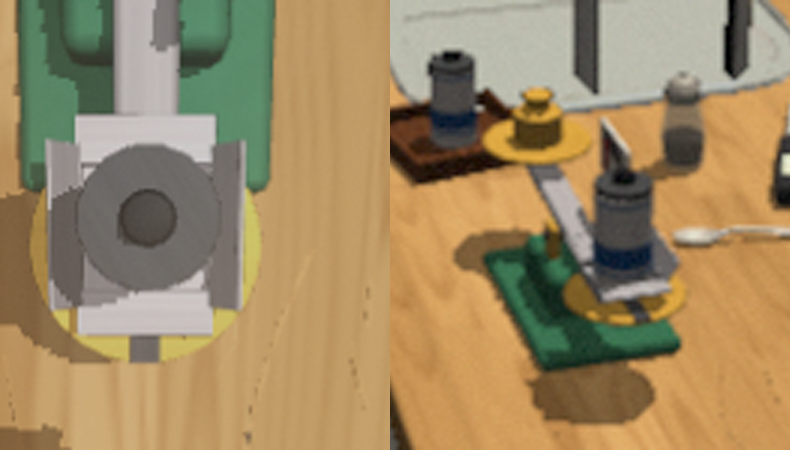

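The canister stands upright and centred in the seat, with the lid matching a base at 85 mm rather than 93 mm. The load side is down and the other canister is upright in the tray. Handing in.

```bash
python3 -c "
from cell import *
print(read_state()['clock']); print(sign_off())"
```

```text
30.25
the job is handed in; nothing more can be done
None
```

The full canister is in the scale seat with the load side down, and the nearly empty one is in the middle of the refill tray. I handed the job in at 30.3 s; no verdict comes back.

- **Weighing:** I seated the canister nearer the scale first and let it go. The load side stayed up, so it is the nearly empty one, and I moved it to the tray. I then seated the other canister and let it go. The load side stayed down, so it is the full one.
- **Last checks:** In the last pictures the seated canister was upright and centred. Its lid size matched a base on the seat floor (about 85 mm) rather than on a flange (about 93 mm), though that difference is only a few pixels. The tray canister stood upright near the tray's centre. The bystanders I could see, the salt shaker and teaspoon, looked undisturbed, and the arm was clear of everything.
- **Limits:** The wrist force reading carries about 1 N of noise, so I judged seating mainly from the pictures. The readings I took near the scale stayed below about 3 N, but they were not continuous. My image measurements disagreed by about 1–3 mm along y and in canister height; I corrected the y offset before inserting.

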